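# Hold the tub sealer on its third click

## Task

Slide the lidded tub that stands in the sealing press's channel fully home under the head by pushing the press's pusher until you feel the tub seat against the stop, then press the black knob on top of the press down past its first two clicks to the third and hold it there against its spring; do not force it on beyond the third click. Finish while still holding the knob down at the third click, with the tub upright under the foot and the other things on the counter left where they are.

Things in the scene. Friction and masses are not known exactly. Their poses are not given: they have to be found in the camera images.
- press: Tub sealing press, fixed where it stands. Origin on the counter below the plunger's axis, z up. Steel base plate 12 mm thick: x -125 to 75, y -90 to 280 mm. White column (x -122 to -68, y +-40, to z 190 mm) carries a white head over the origin (x -90 to 26, y +-31, z 125 to 175 mm). The tub channel runs along its y axis and ends at a flat stop at its -y end.
- tub: Black tub with a pale card lid, lid 94 mm across, base 72 mm, 66 mm high in all, 0.17 to 0.35 kg. Origin at the centre of its underside. It starts loose on the base plate in the channel, 65 to 95 mm to the press's +y of the nest, and slides along the press's -y until it seats against the stop.
- nest (a point): Point on the base plate's top (12 mm above the counter), below the plunger's axis: where the centre of the tub's underside is when the tub is fully home against the stop. The channel's two rails are 20 mm high with inner faces at press x +-40.5 mm, from y -49 to 220 mm; the stop is as high.
- pusher (a joint): Pusher's travel in m: 0 fully out, growing as it is pushed along the press's -y axis; starts at 0 to 0.012, clear of the tub. Its grey plate, 74 mm wide and as high as the rails, meets the tub and drives it; the tub seats on the stop at about 0.12 (end of travel 0.13). Friction about 2 N, the tub adds 1 to 4 N; it stays where it is left. It cannot pull the tub back.
- handle_top (a point): Centre of the top of the pusher's upright black tab, 78 mm above the counter; 32 mm wide along the press's x, 12 mm thick along its y. Its outer (+y) face is free from 30 mm above the counter to the top. It stands about 121 mm to +y of the plunger's axis once the tub is home (241 mm with the pusher fully out).
- plunger (a joint): Plunger's downward travel in m: 0 up, hard end 0.042. A spring returns it (6 N at top, 11 N at 0.030; 14 N there with foot on lid, met at 0.022). Clicks, bumps of about 5 N, topped at 0.006, 0.016, 0.026 lead to detents 0.010, 0.020, 0.030 that do not hold it when let go. A bump at 0.036 is too far. Three dark rings on the rod sink into the head's collar in turn, one per detent.
- knob_top (a point): Centre of the flat top of the knob, 240 mm above the counter with the plunger up; goes down with the plunger.
- knob: Black mushroom knob on top of the plunger, 36 mm across, 18 mm high; origin at the centre of its underside. It may twist a little on the rod. To be pushed straight down from above.
- foot: Round rubber pressing foot under the head, 72 mm across, 10 mm thick; origin at the centre of its underside, 100 mm above the counter with the plunger up. It hangs on the plunger by a soft spring of its own.
- spare_tub: Bystander, leave it alone: a second lidded tub (94 mm across the lid, 66 mm high) standing beside the press; origin at the centre of its underside.
- lid_stack: Bystander, leave it alone: stack of card lids, 94 mm across, 30 mm high; origin at the centre of its underside.
- jar_a: Bystander, leave it alone: jar, 64 mm across, 90 mm high; origin at the centre of its underside.
- jar_b: Bystander, leave it alone: jar, 60 mm across, 110 mm high; origin at the centre of its underside.
- sauce: Bystander, leave it alone: sauce bottle, 64 mm across, 190 mm high; origin at the centre of its underside.
- dish: Bystander, leave it alone: white bowl, 100 mm across, 35 mm high; origin at the centre of its underside.
There are look-alikes about, which are no part of the job. Leave any blue or pink look-alike of the tub alone.

How it is judged:
By the outcome, as a careful person would: the job done as asked, in the order asked, and still so for the second after the job is handed in, while the arm keeps its last pose, push and grip.
It also fails if it takes over 56 s, if anything falls off the work surface, if the arm or the gripper's body presses on something with over 40 N, if the wrist force passes 120 N, or if a joint passes its speed limit or range.

## Robot

A 7-joint arm with a two-finger parallel gripper is mounted at the origin on the work surface. World frame = base frame: x ahead of the robot, y to its left, z up, the work surface at z = 0. Lengths are in m, angles in rad, forces in N, time in s.
With the tool pointing down it reaches from about 0.35 to 0.9 m from the base axis. Payload 8.1 kg.
Tool frame: the origin (TCP) lies between the finger pads; the fingertips stand ahead of it and the grasp point (between the pads) is the TCP (arm.nose_length is the z of the fingertips in the tool frame, in m); z points along the fingers, y is the line along which they close (so a half turn about z gives the same grasp; the last joint's range is limited). The gripper opens to 92 mm and grips with 3 to 60 N. Pads are 19 mm wide; open, the fingers measure 130 mm over their backs; the gripper's body (75 mm by 190 mm) begins 47 mm behind the grasp point.
Start: joints at [-1.388, 0.434, 0.025, 1.573, -0.012, 1.134, -0.075], TCP at [0.176, 0.6, 0.246] pointing down, gripper open.
Joint ranges: [-2.62, 2.62], [-0.44, 2.09], [-1.27, 1.32], [0.08, 2.57], [-1.32, 4.46], [0.12, 2], [-2.74, 2.74]. Speed limits (rad/s): [2.22, 2.22, 3.01, 3.01, 3.14, 3.14, 3.14].

## Interface

Orientations are given as a rotation vector (axis times angle).
In Python, from cell import sensors, optics, arm gives the robot as it stands.
- The arm moves only by the tool arm_command, never from a script. Its argument "deltas" is one flat list of numbers, 7 for each row, row after row: the turn, a rotation vector about the world's x, y, z as a fraction of full scale, then the shift along the world's x, y, z as a fraction of full scale, then the finger opening in mm, from 0 to 91.8. In form: [wx, wy, wz, dx, dy, dz, fingers, wx, wy, wz, dx, dy, dz, fingers, ...]. A call has 1 to 20 rows; each row is the pose to reach, as a shift and turn from the pose commanded when the call began; what a row does not reach only later rows make up. Full scale, the value 1, is 1 m for a shift and 90 degrees for a turn. A row lasts 1/10 s, in which the tool goes at most 50 mm and 8.59 degrees, less where a joint would pass 70% of its speed; a pose out of reach is approached as far as the arm can. A call with a number of a shift or a turn outside -1 to 1 is refused whole. A call with a gripper value outside its range is refused whole. The fingers move at their own pace and stop on an object; "force" is the grip in N (left out, the last holds). Time passes only in rows, so rows that repeat a pose let the fingers close. It gives the time, the measured TCP pose, the force, the opening and the grip force at its end, in the units of the state.
- sensors.observe(): the state, without advancing time (a new reading comes with each control period).
- optics.get_image(name): name is "scene" or "top" or "wrist"; returns the picture (420x560x3 uint8, blue, green, red); there is no depth.
- optics.calibration(name): a dict with "camera_matrix" (3x3 intrinsics, pixels), "D" ([k1, k2, p1, p2, k3] as OpenCV has them; the pictures are not rectified), "rvec" (rotation vector, rad) and "tvec" (3), from world to camera coordinates, as OpenCV has them. Camera axes: x right, y down, z forward; pixel columns grow to the right and rows downward; lengths in m; the calibration is good to about 2 mm. A picture is of the moment at which its call begins: read the wrist's pose just before it. calibration takes no time and is no camera call; for the wrist camera it gives the pose at the moment of the call.
- arm.sign_off(): hands the job in; it is judged then, once.
The state is a dict: "clock": time; "joints": joint angles; "dq": joint speeds; "joint_efforts": joint torques, N m; "position": TCP position; "ee_rot": TCP orientation; "force": force on the tool from outside, world axes, zero at the start; "ft_torque": the same for the moment, N m; "width": opening from 0.0 (shut) to 1.0 (fully open); "gripper_force": force on a finger pad.
Only numpy, scipy, OpenCV 4.12 (cv2) and the standard library are available. Lean on these libraries where they do the work, as an engineer would, in place of code of your own. Each camera call takes 0.05 s, during which the arm holds its last target. There are 200 camera calls.

## Working session

There is one attempt and no reset: what is moved stays moved. The work goes in short steps, Python scripts to look and compute and a tool call to move; the robot and the scene stay as the last step left them, time stands still between calls to the robot, and variables do not carry over. Pictures are saved under pics/ and viewed, at most 10 in all, crops included, and the job is handed in when it is done.

Besides the shell and the picture viewer there is one more tool, called after ">>>" by a JSON object that holds its "name" and its "arguments". arm_command: Moves the arm, as the interface text tells. Its arguments: {"type":"object","properties":{"deltas":{"type":"array","items":{"type":"number"}},"force":{"type":"number"}},"required":["deltas"]}

```bash
mkdir -p pics
python3 - <<'E'
from cell import sensors, optics, arm
import cv2
s=sensors.observe(); print({k:s[k] for k in('clock','position','ee_rot','force','width')}, arm.nose_length)
for n in('scene','top'):
    im=optics.get_image(n); cv2.imwrite(f'pics/{n}0.png',cv2.resize(im,(800,600),interpolation=cv2.INTER_CUBIC))
    c=optics.calibration(n); print(n,c)
E
```

```text
{'clock': 0.0, 'position': array([0.17615514, 0.59917242, 0.24497318]), 'ee_rot': array([-4.47495348e-01, -3.10951684e+00,  2.37275574e-03]), 'force': array([ 0.20961868, -0.57551525,  0.44136688]), 'width': 0.9997714077690985} 0.019
scene {'camera_matrix': array([[507.20340381,   0.        , 279.01247624],
       [  0.        , 507.20340381, 203.40249634],
       [  0.        ,   0.        ,   1.        ]]), 'D': array([0.05657968, 0.        , 0.        , 0.        , 0.        ]), 'rvec': array([ 1.86520076,  1.21694997, -0.67053528]), 'tvec': array([-0.25907975, -0.12387466,  1.9818093 ])}
top {'camera_matrix': array([[444.39601857,   0.        , 273.68655004],
       [  0.        , 444.39601857, 209.75844201],
       [  0.        ,   0.        ,   1.        ]]), 'D': array([-0.14084828,  0.        ,  0.        ,  0.        ,  0.        ]), 'rvec': array([ 2.11147933, -2.17167954,  0.16373975]), 'tvec': array([0.08699456, 0.55762607, 1.1762612 ])}
```

View pics/scene0.png

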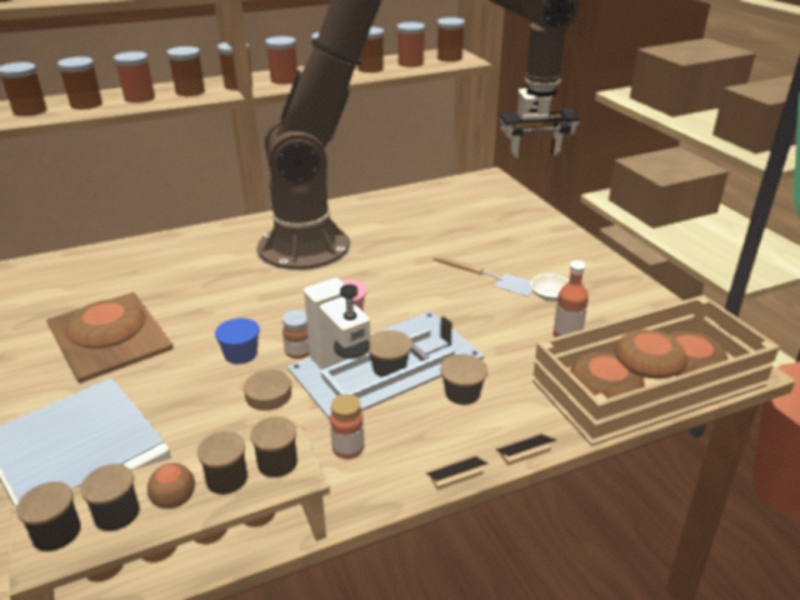

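View pics/top0.png

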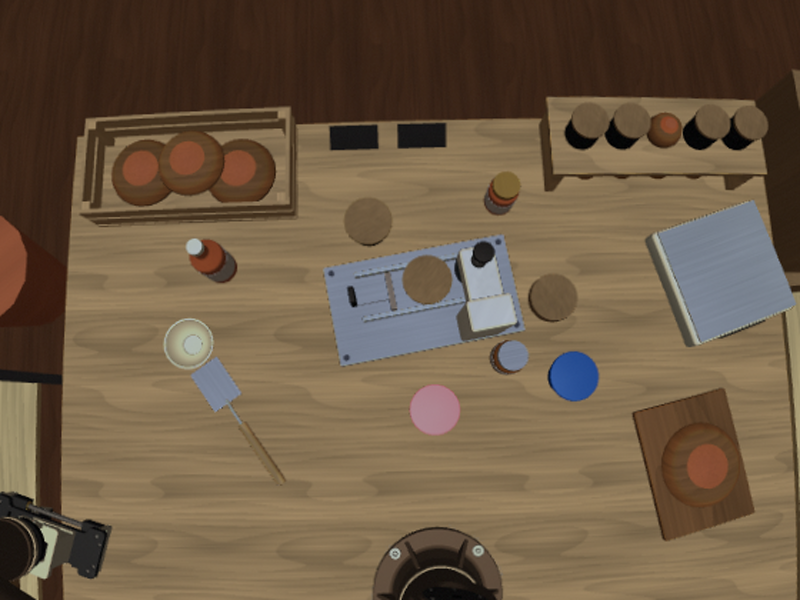

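The top view shows the press with its plate corners near (324,268), (503,236), (524,332) and (341,365), in 800x600 px. The knob is at (484,252), the pusher tab at (352,296) and the channel tub at (427,279). There are three candidate tubs: the one in the channel (427,279), the spare (368,221), and the blue and pink ones (574,376), (435,409). The one between the rails is meant. I'll confirm that in a crop.

```bash
cat > h.py <<'E'
import cv2, numpy as np
from cell import sensors, optics, arm
def ray(n,uv,z,c=None):
    c=c or optics.calibration(n); R=cv2.Rodrigues(c['rvec'])[0]; t=c['tvec'].ravel()
    p=cv2.undistortPoints(np.array([[uv]],float),c['camera_matrix'],c['D'])[0,0]
    o=-R.T@t; d=R.T@np.array([p[0],p[1],1]); return o+d*(z-o[2])/d[2]
def proj(n,P,c=None):
    c=c or optics.calibration(n); return cv2.projectPoints(np.array(P,float).reshape(-1,3),c['rvec'],c['tvec'],c['camera_matrix'],c['D'])[0][:,0]
E
python3 - <<'E'
from h import *
im=cv2.imread('pics/top0.png')
raw=optics.get_image('top'); cv2.imwrite('pics/topraw.png',raw)
x0,y0,w,h=220,155,155,110
cv2.imwrite('pics/crop1.png',cv2.resize(raw[y0:y0+h,x0:x0+w],None,fx=5,fy=5,interpolation=cv2.INTER_CUBIC))
k=.7
for nm,uv,z in(('c1',(324,268),.012),('c2',(503,236),.012),('c3',(524,332),.012),('c4',(341,365),.012),('knob',(484,252),.24),('tab',(352,296),.078),('lid',(427,279),.078)):
    print(nm,ray('top',(uv[0]*k,uv[1]*k),z).round(4))
E
```

```text
c1 [0.632  0.2026 0.012 ]
c2 [ 0.6877 -0.1576  0.012 ]
c3 [ 0.4929 -0.1884  0.012 ]
c4 [0.4389 0.1719 0.012 ]
knob [ 0.6038 -0.0821  0.24  ]
tab [0.5634 0.1439 0.078 ]
lid [0.5917 0.0028 0.078 ]
```

View pics/crop1.png

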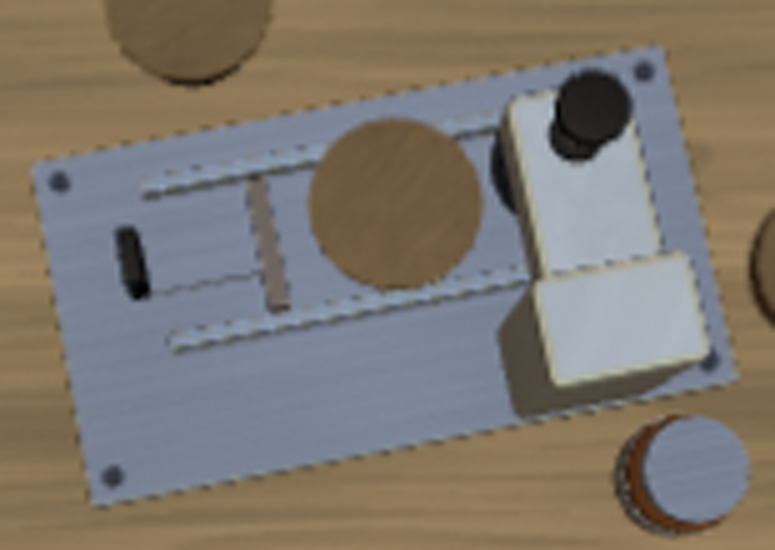

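The crop confirms it: a pale-lidded tub between the rails at (396,204), with the pusher plate at (267,245), the tab at (132,262) and the knob top at (593,106). Next I'll fit the press pose.

Run:
```python
from h import *
from scipy.optimize import least_squares
f=lambda u,v:((u+.5)/5-.5+220,(v+.5)/5-.5+155)
px=[(34,163),(661,45),(737,380),(93,507),(593,106)]
L=np.array([[.075,.28,.012],[.075,-.09,.012],[-.125,-.09,.012],[-.125,.28,.012],[0,0,.24]])
c=optics.calibration('top'); uv=np.array([f(*p) for p in px])
def T(q,L):
    L=np.atleast_2d(L);a=q[2];return np.c_[q[0]+np.cos(a)*L[:,0]-np.sin(a)*L[:,1],q[1]+np.sin(a)*L[:,0]+np.cos(a)*L[:,1],L[:,2]]
r=least_squares(lambda q:(proj('top',T(q,L),c)-uv).ravel(),[.6,-.08,.1]); q=r.x
print('press',q,'res px',r.fun.round(2)); np.save('q.npy',q)
inv=lambda P:np.array([[np.cos(q[2]),np.sin(q[2])],[-np.sin(q[2]),np.cos(q[2])]])@(P[:2]-q[:2])
for nm,p,z in(('lid',(396,204),.078),('tab',(128,262),.078),('knob',(593,106),.24)):
    P=ray('top',f(*p),z,c); print(nm,P.round(4),'press',inv(P).round(4))
print('spare',inv(ray('top',(368*.7,221*.7),.066,c)),'sauce',inv(ray('top',(196*.7,246*.7),.19,c)),'jarb',inv(ray('top',(506*.7,184*.7),.11,c)))
for y in (.241,.121): print('tab@',y,T(q,[0,y,.078]).round(4))
s=optics.calibration('scene'); print('scene px knob',proj('scene',T(q,[[0,0,.24],[0,.241,.078],[.075,.28,.012]]),s)/.7)
R=cv2.Rodrigues(sensors.observe()['ee_rot'])[0]; print(R.round(3))
```

```text
press [ 0.60542304 -0.08168371  0.16303705] res px [-1.06 -0.22  0.41 -0.54  0.57  0.43 -0.35  0.34  0.37 -0.09]
lid [0.5914 0.0031 0.078 ] press [-0.0001  0.0859]
tab [0.564  0.1471 0.078 ] press [-0.0037  0.2325]
knob [ 0.6052 -0.0808  0.24  ] press [-0.      0.0009]
spare [0.13514285 0.17331563] sauce [0.11434673 0.47655145] jarb [ 0.14482285 -0.09430489]
tab@ 0.241 [[0.5663 0.1561 0.078 ]]
tab@ 0.121 [[0.5858 0.0377 0.078 ]]
scene px knob [[347.98433131 287.51409127]
 [449.47593453 317.3227977 ]
 [484.02667601 353.55564509]]
[[-0.959  0.282 -0.   ]
 [ 0.282  0.959 -0.001]
 [-0.    -0.001 -1.   ]]
```

>>> {"name": "arm_command", "arguments": {"deltas": [0,0,0.285,0.382,-0.395,0,0,0,0,0.285,0.382,-0.395,0,0,0,0,0.285,0.382,-0.395,0,0,0,0,0.285,0.382,-0.395,0,0,0,0,0.285,0.382,-0.395,0,0,0,0,0.285,0.382,-0.395,0,0,0,0,0.285,0.382,-0.395,0,0,0,0,0.285,0.382,-0.395,0,0,0,0,0.285,0.382,-0.395,0,0,0,0,0.285,0.382,-0.395,0,0,0,0,0.285,0.382,-0.395,0,0,0,0,0.285,0.382,-0.395,0,0,0,0,0.285,0.382,-0.395,0,0,0,0,0.285,0.382,-0.395,0,0,0,0,0.285,0.382,-0.395,0,0,0,0,0.285,0.382,-0.395,0,0], "force": 20}}

```text
clock: 1.75
position: [0.5574, 0.206, 0.2458]
ee_rot: [0.257, -3.131, -0.001]
force: [-0.0, 0.5, 0.0]
width: 0.011
gripper_force: 0.0
```

>>> {"name": "arm_command", "arguments": {"deltas": [0,0,0,0,0,-0.04,0,0,0,0,0,0,-0.08,0,0,0,0,0,0,-0.12,0,0,0,0,0,0,-0.15,0,0,0,0,0,0,-0.17,0,0,0,0,0,0,-0.184,0,0,0,0,0,0,-0.184,0,0,0,0,0,0,-0.184,0]}}

```text
clock: 2.55
position: [0.5585, 0.2051, 0.0624]
ee_rot: [-0.255, 3.131, 0.0]
force: [0.4, -0.2, -0.3]
width: 0.005
gripper_force: 0.0
```

Run:
```python
from h import *
s=sensors.observe(); print(s['position'],s['force'],s['width'])
a=optics.get_image('scene')[190:310,170:370]; b=optics.get_image('top')[155:265,180:375]
cv2.imwrite('pics/d.png',np.vstack([cv2.resize(a,(500,300),interpolation=2),cv2.resize(b,(500,282),interpolation=2)]))
```

```text
[0.55854282 0.20511308 0.06242732] [ 0.3663532  -0.17556914 -0.29645856] 0.004884512746400946
```

View pics/d.png

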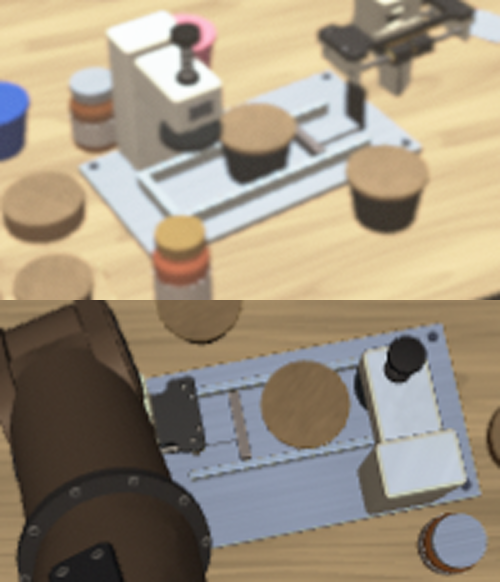

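The finger is outside the tab, with its way clear. I'll push along the press's -y.

>>> {"name": "arm_command", "arguments": {"deltas": [0,0,0,0.0024,-0.0148,0,0,0,0,0,0.0039,-0.0237,0,0,0,0,0,0.0049,-0.0296,0,0,0,0,0,0.0055,-0.0335,0,0,0,0,0,0.0062,-0.0375,0,0,0,0,0,0.007,-0.0424,0,0,0,0,0,0.0078,-0.0474,0,0,0,0,0,0.0086,-0.0523,0,0,0,0,0,0.0094,-0.0572,0,0,0,0,0,0.0102,-0.0622,0,0,0,0,0,0.011,-0.0671,0,0,0,0,0,0.0118,-0.072,0,0,0,0,0,0.0127,-0.077,0,0,0,0,0,0.0135,-0.0819,0,0,0,0,0,0.0143,-0.0868,0,0]}}

```text
clock: 4.15
position: [0.5727, 0.1175, 0.0618]
ee_rot: [-0.254, 3.131, 0.0]
force: [-0.1, 4.9, 2.2]
width: 0.007
gripper_force: 2.4
```

Run:
```python
from h import *
s=sensors.observe(); q=np.load('q.npy'); d=s['position'][:2]-q[:2]
print('press y',-np.sin(q[2])*d[0]+np.cos(q[2])*d[1],'x',np.cos(q[2])*d[0]+np.sin(q[2])*d[1],s['position'],s['force'])
```

```text
press y 0.20188423547728698 x 9.364798005916108e-05 [0.57274646 0.11753851 0.06181113] [-0.11342289  4.93760448  2.22419638]
```

>>> {"name": "arm_command", "arguments": {"deltas": [0,0,0,0.0008,-0.0049,0,0,0,0,0,0.0016,-0.0099,0,0,0,0,0,0.0024,-0.0148,0,0,0,0,0,0.0032,-0.0197,0,0,0,0,0,0.0041,-0.0247,0,0,0,0,0,0.0049,-0.0296,0,0,0,0,0,0.0055,-0.0335,0,0,0,0,0,0.0062,-0.0375,0,0,0,0,0,0.0068,-0.0414,0,0]}}

```text
clock: 5.05
position: [0.5795, 0.0764, 0.0618]
ee_rot: [-0.254, 3.131, 0.001]
force: [1.9, 4.9, 4.3]
width: 0.004
gripper_force: 2.8
```

>>> {"name": "arm_command", "arguments": {"deltas": [0,0,0,0.0003,-0.002,0,0,0,0,0,0.0006,-0.0039,0,0,0,0,0,0.0008,-0.0049,0,0]}}

```text
clock: 5.35
position: [0.5803, 0.0714, 0.0618]
ee_rot: [-0.254, 3.131, 0.0]
force: [1.8, 5.8, 3.7]
width: 0.006
gripper_force: 2.7
```

>>> {"name": "arm_command", "arguments": {"deltas": [0,0,0,0.0003,-0.0015,0,0,0,0,0,0.0005,-0.003,0,0,0,0,0,0.0007,-0.0045,0,0]}}

```text
clock: 5.65
position: [0.581, 0.0671, 0.0618]
ee_rot: [-0.254, 3.131, 0.0]
force: [1.2, 7.0, 3.2]
width: 0.004
gripper_force: 2.7
```

>>> {"name": "arm_command", "arguments": {"deltas": [0,0,0,0.0002,-0.001,0,0,0,0,0,0.0003,-0.002,0,0]}}

```text
clock: 5.85
position: [0.5813, 0.0651, 0.0618]
ee_rot: [-0.254, 3.131, 0.0]
force: [0.6, 5.4, 3.2]
width: -0.002
gripper_force: 2.7
```

>>> {"name": "arm_command", "arguments": {"deltas": [0,0,0,0.0002,-0.001,0,0,0,0,0,0.0003,-0.002,0,0]}}

```text
clock: 6.05
position: [0.5816, 0.0631, 0.0618]
ee_rot: [-0.254, 3.131, 0.001]
force: [2.1, 6.8, 3.5]
width: 0.007
gripper_force: 2.7
```

>>> {"name": "arm_command", "arguments": {"deltas": [0,0,0,0.0002,-0.001,0,0,0,0,0,0.0003,-0.002,0,0]}}

```text
clock: 6.25
position: [0.5819, 0.0612, 0.0618]
ee_rot: [-0.254, 3.131, 0.001]
force: [1.3, 5.2, 3.4]
width: 0.007
gripper_force: 2.7
```

>>> {"name": "arm_command", "arguments": {"deltas": [0,0,0,0.0002,-0.001,0,0,0,0,0,0.0003,-0.002,0,0]}}

```text
clock: 6.45
position: [0.5822, 0.0601, 0.0618]
ee_rot: [-0.255, 3.131, 0.002]
force: [1.0, 10.1, 3.7]
width: 0.007
gripper_force: 5.0
```

>>> {"name": "arm_command", "arguments": {"deltas": [0,0,0,0.0002,-0.001,0,0,0,0,0,0.0003,-0.002,0,0]}}

```text
clock: 6.65
position: [0.5822, 0.0598, 0.0619]
ee_rot: [-0.257, 3.131, 0.005]
force: [-0.2, 14.2, 4.2]
width: 0.006
gripper_force: 7.4
```

The force climbed from 5 to 14 N with the motion stalled, so the tub is seated. I'll back off, rise, and check.

>>> {"name": "arm_command", "arguments": {"deltas": [0,0,0,-0.0032,0.0197,0,0,0,0,0,-0.0065,0.0395,0,0,0,0,0,-0.0065,0.0395,0,0,0,0,0,-0.0065,0.0395,0.04,0,0,0,0,-0.0065,0.0395,0.08,0,0,0,0,-0.0065,0.0395,0.12,0,0,0,0,-0.0065,0.0395,0.16,0,0,0,0,-0.0065,0.0395,0.2,0,0,0,0,-0.0065,0.0395,0.235,0,0,0,0,-0.0065,0.0395,0.235,0,0,0,0,-0.0065,0.0395,0.235,0]}}

```text
clock: 7.75
position: [0.5759, 0.0947, 0.2968]
ee_rot: [-0.251, 3.131, -0.001]
force: [-0.8, 0.3, -0.5]
width: 0.006
gripper_force: 0.0
```

Run:
```python
from h import *
s=sensors.observe(); q=np.load('q.npy'); print(s['position'],s['force'],'to knob',q[:2]-s['position'][:2])
T=lambda p:[q[0]+np.cos(q[2])*p[0]-np.sin(q[2])*p[1],q[1]+np.sin(q[2])*p[0]+np.cos(q[2])*p[1],p[2]]
a=optics.get_image('scene')
n=proj('scene',[T((0,0,.078)),T((0,.121,.078)),T((0,.127,.078)),T((0,0,.24))]);print((n-[200,190])*5)
cv2.imwrite('pics/e.png',cv2.resize(a[190:300,200:350],(750,550),interpolation=2))
```

```text
[0.5758533  0.0947417  0.29684742] [-0.76945959  0.31464114 -0.51067443] to knob [ 0.02956975 -0.17642541]
[[231.14533695 295.31178395]
 [409.07755739 225.19651976]
 [417.56093728 221.85621868]
 [217.94515959  56.29931944]]
```

View pics/e.png

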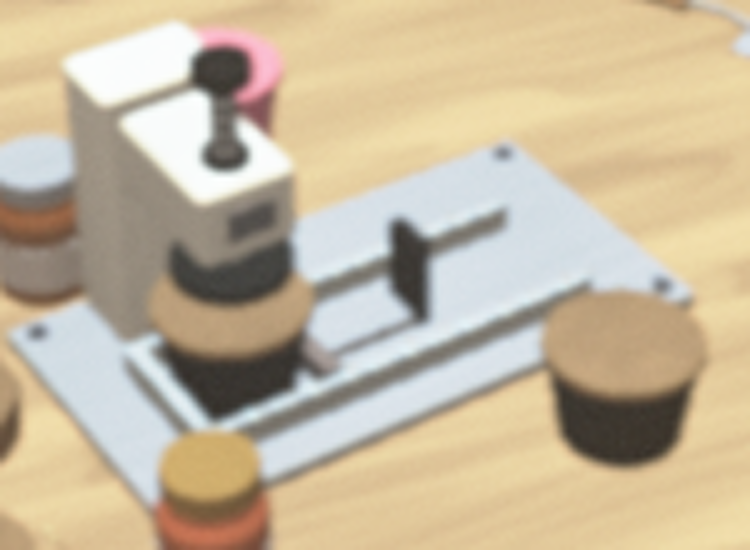

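The tub is home: its lid centre at (232,300) against (231,295) expected, and the tab top at (408,225) as expected. Now I'll move above the knob.

>>> {"name": "arm_command", "arguments": {"deltas": [0,0,0,0.007,-0.044,0,0,0,0,0,0.015,-0.088,0,0,0,0,0,0.022,-0.132,0,0,0,0,0,0.027,-0.16,0,0,0,0,0,0.03,-0.1765,0,0,0,0,0,0.03,-0.1765,0,0,0,0,0,0.03,-0.1765,-0.015,0,0,0,0,0.03,-0.1765,-0.025,0,0,0,0,0.03,-0.1765,-0.03,0,0,0,0,0.03,-0.1765,-0.03,0]}}

```text
clock: 8.8
position: [0.6053, -0.0787, 0.2657]
ee_rot: [0.256, -3.129, -0.001]
force: [-0.5, 0.7, 0.3]
width: 0.006
gripper_force: 0.0
```

Run:
```python
from h import *
s=sensors.observe(); print(s['position'],s['force'])
a=optics.get_image('scene')[185:285,195:335]; 
q=np.load('q.npy'); print((proj('scene',[[*s['position'][:2],s['position'][2]-.019],[q[0],q[1],.24]])-[195,185])*5)
cv2.imwrite('pics/f.png',cv2.resize(a,None,fx=5,fy=5,interpolation=2))
```

```text
[ 0.60529453 -0.07867143  0.26569054] [-0.48262275  0.66871661  0.27476352]
[[247.58160336  69.39649176]
 [242.94515959  81.29931944]]
```

View pics/f.png

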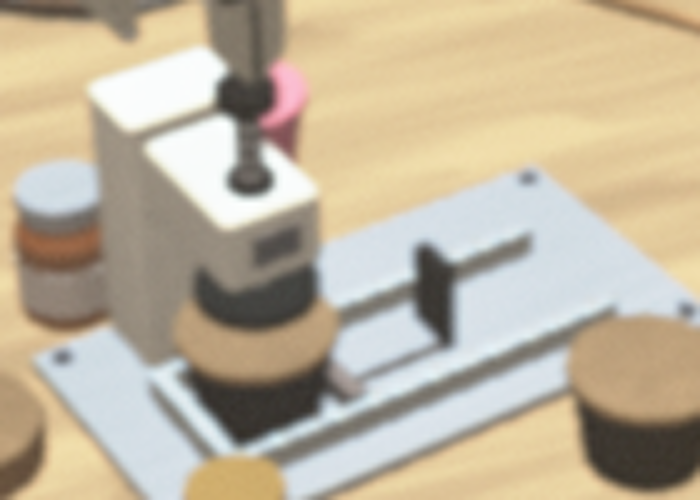

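>>> {"name": "arm_command", "arguments": {"deltas": [0,0,0,0,-0.002,-0.002,0,0,0,0,0,-0.002,-0.004,0,0,0,0,0,-0.002,-0.005,0,0,0,0,0,-0.002,-0.006,0,0,0,0,0,-0.002,-0.007,0]}}

```text
clock: 9.35
position: [0.6059, -0.0819, 0.2598]
ee_rot: [-0.254, 3.131, 0.0]
force: [0.2, -0.2, 0.2]
width: 0.005
gripper_force: 0.0
```

>>> {"name": "arm_command", "arguments": {"deltas": [0,0,0,0,0,-0.001,0,0,0,0,0,0,-0.002,0]}}

```text
clock: 9.55
position: [0.606, -0.0819, 0.2584]
ee_rot: [-0.254, 3.131, 0.0]
force: [-2.0, 0.8, 6.2]
width: 0.01
gripper_force: 3.3
```

>>> {"name": "arm_command", "arguments": {"deltas": [0,0,0,0,0,-0.001,0,0,0,0,0,0,-0.002,0]}}

```text
clock: 9.75
position: [0.606, -0.082, 0.2568]
ee_rot: [-0.254, 3.13, 0.0]
force: [-3.7, -0.5, 11.8]
width: 0.005
gripper_force: 5.8
```

>>> {"name": "arm_command", "arguments": {"deltas": [0,0,0,0,0,-0.001,0,0,0,0,0,0,-0.002,0]}}

```text
clock: 9.95
position: [0.606, -0.082, 0.2554]
ee_rot: [-0.254, 3.13, 0.0]
force: [-3.7, 0.4, 12.1]
width: 0.006
gripper_force: 6.0
```

>>> {"name": "arm_command", "arguments": {"deltas": [0,0,0,0,0,-0.001,0,0,0,0,0,0,-0.002,0]}}

```text
clock: 10.15
position: [0.606, -0.082, 0.2531]
ee_rot: [-0.254, 3.13, 0.0]
force: [-3.8, 1.7, 10.1]
width: 0.004
gripper_force: 4.7
```

>>> {"name": "arm_command", "arguments": {"deltas": [0,0,0,0,0,-0.001,0,0,0,0,0,0,-0.002,0]}}

```text
clock: 10.35
position: [0.606, -0.082, 0.2508]
ee_rot: [-0.254, 3.13, 0.0]
force: [-3.0, 0.2, 8.4]
width: 0.008
gripper_force: 3.9
```

>>> {"name": "arm_command", "arguments": {"deltas": [0,0,0,0,0,-0.001,0,0,0,0,0,0,-0.002,0]}}

```text
clock: 10.55
position: [0.606, -0.082, 0.2487]
ee_rot: [-0.254, 3.13, 0.0]
force: [-3.6, 1.2, 8.3]
width: 0.003
gripper_force: 4.0
```

>>> {"name": "arm_command", "arguments": {"deltas": [0,0,0,0,0,-0.001,0,0,0,0,0,0,-0.002,0]}}

```text
clock: 10.75
position: [0.606, -0.082, 0.2469]
ee_rot: [-0.254, 3.13, 0.0]
force: [-3.5, 0.2, 12.0]
width: 0.001
gripper_force: 6.1
```

>>> {"name": "arm_command", "arguments": {"deltas": [0,0,0,0,0,-0.001,0,0,0,0,0,0,-0.002,0]}}

```text
clock: 10.95
position: [0.6061, -0.082, 0.2457]
ee_rot: [-0.254, 3.13, 0.0]
force: [-5.0, 1.2, 13.6]
width: 0.006
gripper_force: 7.1
```

>>> {"name": "arm_command", "arguments": {"deltas": [0,0,0,0,0,-0.001,0,0,0,0,0,0,-0.002,0]}}

```text
clock: 11.15
position: [0.606, -0.082, 0.2433]
ee_rot: [-0.254, 3.13, 0.0]
force: [-4.0, 0.3, 11.4]
width: 0.005
gripper_force: 5.5
```

>>> {"name": "arm_command", "arguments": {"deltas": [0,0,0,0,0,-0.001,0,0,0,0,0,0,-0.002,0]}}

```text
clock: 11.35
position: [0.606, -0.082, 0.241]
ee_rot: [-0.254, 3.13, 0.0]
force: [-3.0, 0.1, 9.5]
width: 0.003
gripper_force: 4.8
```

>>> {"name": "arm_command", "arguments": {"deltas": [0,0,0,0,0,-0.001,0,0,0,0,0,0,-0.002,0]}}

```text
clock: 11.55
position: [0.606, -0.082, 0.2389]
ee_rot: [-0.254, 3.13, 0.0]
force: [-2.1, 0.9, 8.6]
width: 0.002
gripper_force: 4.7
```

>>> {"name": "arm_command", "arguments": {"deltas": [0,0,0,0,0,-0.001,0,0,0,0,0,0,-0.002,0]}}

```text
clock: 11.75
position: [0.6061, -0.082, 0.2371]
ee_rot: [-0.254, 3.13, 0.0]
force: [-4.9, 0.6, 14.5]
width: 0.007
gripper_force: 7.2
```

>>> {"name": "arm_command", "arguments": {"deltas": [0,0,0,0,0,-0.001,0,0,0,0,0,0,-0.002,0]}}

```text
clock: 11.95
position: [0.6062, -0.082, 0.2362]
ee_rot: [-0.253, 3.129, 0.0]
force: [-7.9, 1.5, 21.9]
width: 0.008
gripper_force: 10.9
```

>>> {"name": "arm_command", "arguments": {"deltas": [0,0,0,0,0,-0.001,0,0,0,0,0,0,-0.001,0]}}

```text
clock: 12.15
position: [0.6061, -0.082, 0.2348]
ee_rot: [-0.254, 3.129, 0.0]
force: [-5.2, 0.2, 14.8]
width: 0.004
gripper_force: 7.1
```

>>> {"name": "arm_command", "arguments": {"deltas": [0,0,0,0,0,-0.001,0,0,0,0,0,0,-0.001,0]}}

```text
clock: 12.35
position: [0.606, -0.082, 0.2336]
ee_rot: [-0.254, 3.13, 0.0]
force: [-4.4, -0.4, 14.3]
width: 0.004
gripper_force: 6.9
```

>>> {"name": "arm_command", "arguments": {"deltas": [0,0,0,0,0,-0.001,0,0,0,0,0,0,-0.001,0]}}

```text
clock: 12.55
position: [0.606, -0.082, 0.2326]
ee_rot: [-0.254, 3.13, 0.0]
force: [-4.4, 1.5, 13.1]
width: 0.005
gripper_force: 6.8
```

>>> {"name": "arm_command", "arguments": {"deltas": [0,0,0,0,0,-0.001,0,0,0,0,0,0,-0.001,0]}}

```text
clock: 12.75
position: [0.606, -0.082, 0.2314]
ee_rot: [-0.254, 3.13, 0.0]
force: [-5.3, 0.2, 12.7]
width: 0.0
gripper_force: 6.5
```

>>> {"name": "arm_command", "arguments": {"deltas": [0,0,0,0,0,-0.001,0,0,0,0,0,0,-0.001,0]}}

```text
clock: 12.95
position: [0.606, -0.082, 0.2304]
ee_rot: [-0.254, 3.13, 0.0]
force: [-3.8, 1.4, 13.7]
width: 0.003
gripper_force: 6.6
```

>>> {"name": "arm_command", "arguments": {"deltas": [0,0,0,0,0,-0.001,0,0,0,0,0,0,-0.001,0]}}

```text
clock: 13.15
position: [0.6061, -0.082, 0.2295]
ee_rot: [-0.254, 3.13, 0.0]
force: [-5.4, 1.5, 13.3]
width: 0.008
gripper_force: 6.9
```

>>> {"name": "arm_command", "arguments": {"deltas": [0,0,0,0,0,-0.0005,0,0,0,0,0,0,-0.0005,0,0,0,0,0,0,-0.0005,0]}}

```text
clock: 13.45
position: [0.6061, -0.082, 0.2292]
ee_rot: [-0.254, 3.13, 0.0]
force: [-4.1, 0.3, 15.0]
width: 0.004
gripper_force: 7.7
```

Run:
```python
from h import *
s=sensors.observe(); print(s['position'],s['force'])
a=optics.get_image('scene')[185:285,195:335]; 
cv2.imwrite('pics/g.png',cv2.resize(a,None,fx=5,fy=5,interpolation=2))
```

```text
[ 0.60609475 -0.08196538  0.22919728] [-4.08334216  0.28810457 14.98575482]
```

View pics/g.png

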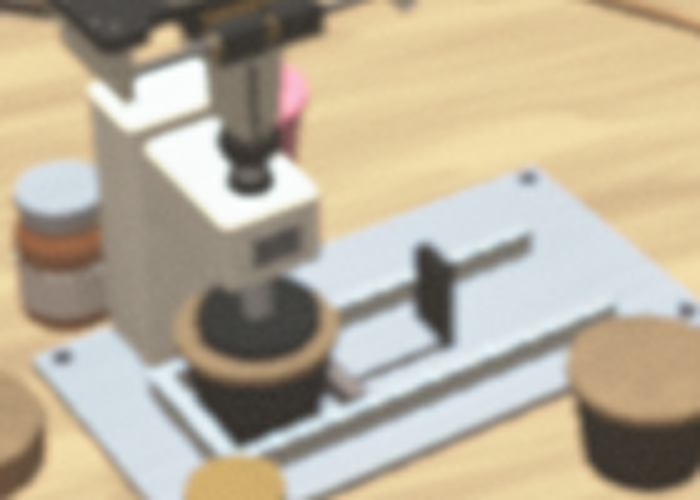

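The picture shows the foot resting on the lid at (258,320), the tub upright under it, and the rod's rings sunk into the collar at (250,180). Travel is about 0.0296 at 15 N, just past the third bump and at the third detent, so I'm handing in.

```bash
python3 -c "
from cell import arm; print(arm.sign_off())"
```

```text
the job is handed in; nothing more can be done
None
```

I pushed the tub home until it seated against the stop and handed in while holding the knob at the third click, about 29.6 mm down at 15 N; the tub was upright under the foot, and I saw no other items moved in the views I checked.

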